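# Tip the slide case flat and push it up to the stop

## Task

Two wooden slide cases stand on end on the cork mat. Picking nothing up, push the taller case over with your fingertips so that it falls towards the metal stop bar and lies flat on the mat with its labelled lid facing up, ready for filling; then push it along the mat until its end rests square against the bar. Leave the shorter case standing where it is and do not disturb the other things on the bench.

Things in the scene. Friction and masses are not known exactly. Their poses are not given: they have to be found in the camera images.
- tall_case: the taller of two closed wooden slide cases standing loose on end on a cork mat: 140 mm tall, 85 wide, 45 thick, 0.25 to 0.5 kg. Origin: centre of its underside as it stands; z up its height, y across its width, x through its thickness from lid face to plain back. It stands with its lid face towards the robot; pushed high on that face it tips after about 18 degrees and falls by itself towards the bar
- tall_lid (a point): centre of the taller case's lid face (its -x face, 22.5 mm from its mid-plane, half-way up), which carries a paper label in a brass frame and two small brass clasps near its foot; axes as the case's
- tall_end (a point): centre of the taller case's top end as it stands (140 mm above its underside); axes as the case's. This is the end to bring up to the bar. The surfaces grip: if this end meets the bar askew the case tends to jam there rather than turn, so it is best nudged square first
- tall_foot (a point): middle of the bottom edge of the taller case's back face, the edge it tips about; axes as the case's
- stop (a point): middle of the near face of the stop, an aluminium bar 380 mm long, 12 thick, 25 high above the mat, along the far edge of the fixed cork mat (280 x 390 mm); the point is at the height of the mat's top, 4 mm above the bench. x points level and square into the bar, away from the robot; y along the bar; z up. Once tipped, the taller case lies roughly 25 to 55 mm short of the bar
- short_case: the shorter slide case, same make, 80 mm tall, 60 wide, 38 thick, standing on end about 190 mm (centre to centre) to the left or the right of the taller one; origin: centre of its underside, z up; to be left alone
- amber_bottle: stoppered amber glass bottle with paper label, 64 mm across, 150 mm tall, standing near the mat; origin: centre of its underside; to be left alone
- beaker: empty glass beaker, 68 mm across, 85 mm tall, standing near the mat; origin: centre of its underside; to be left alone
- jar: small clear jar with white cap, 44 mm across, 60 mm tall, standing near the mat; origin: centre of its underside; to be left alone
- dish: flat clear culture dish, 80 mm across, 16 mm high, standing near the mat; origin: centre of its underside; to be left alone
- brush: brush 150 mm long, lying flat near the mat; to be left alone
- vial: small amber vial with black cap, 28 mm across, 50 mm tall, standing near the mat; origin: centre of its underside; to be left alone
Not all that is in view belongs to the job. What is shaped like the tall_case but pink or purple is not meant.

How it is judged:
By the outcome, as a careful person would: the job done as asked, in the order asked, and still so for the second after the job is handed in, with the robot touching nothing.
It also fails if it takes over 61 s, if anything falls off the work surface, if the arm or the gripper's body presses on something with over 40 N, if the wrist force passes 120 N, or if a joint passes its speed limit or range.

## Robot

A 6-joint arm with a two-finger parallel gripper is mounted at the origin on the work surface. World frame = base frame: x ahead of the robot, y to its left, z up, the work surface at z = 0. Lengths are in mm, angles in rad, forces in N, time in s.
With the tool pointing down it reaches from about 325 to 750 mm from the base axis. Payload 7.6 kg.
Tool frame: the origin (TCP) lies at the very end of the fingers, on their centre line; the grasp point (between the pads) lies 19 mm behind it; z points along the fingers, y is the direction in which the jaws open and shut (so a half turn about z gives the same grasp; the last joint's range is limited). The gripper opens to 85 mm and grips with 20 to 120 N. Pads are 22 mm wide; open, the fingers measure 114 mm over their backs; the gripper's body (76 mm by 85 mm) begins 54 mm behind the grasp point. The pads swing forward as they close: fully open they stand 13 mm farther back than shut.
Start: joints at [-1.297, 0.052, 1.401, -0, 1.689, -0.07], TCP at [176.985, -494.289, 231.323] pointing down, gripper open.
Joint ranges: [-2.9, 2.9], [-0.91, 2.17], [0.12, 2.37], [-1.06, 4.2], [0.26, 2.73], [-2.93, 2.93]. Speed limits (rad/s): [2.57, 2.57, 3.01, 3.14, 3.14, 3.14].

## Interface

Orientations are given as a unit quaternion [w, x, y, z].
In Python, from station import * gives the robot as it stands.
- The arm moves only by the shell command python3 -m handwheel 'ROWS' [FORCE]. ROWS is JSON, a list of rows, each a list of 3 entries, a list of its own where there are three numbers: the shift along the tool's x, y, z in mm, then the turn, a rotation vector about the tool's x, y, z in degrees, then the opening, from 0 (shut) to 1 (fully open). In form: [[[dx, dy, dz], [rx, ry, rz], hand], ...]. A call has 1 to 8 rows; each row is the pose to reach, as a shift and turn from the pose commanded when the call began, along the tool's axes at that moment; what a row does not reach only later rows make up. A row lasts 1/12 s, in which the tool goes at most 41.7 mm and 7.16 degrees, less where a joint would pass 70% of its speed; a pose out of reach is approached as far as the arm can. A call with a gripper value outside its range is refused whole. The fingers move at their own pace and stop on an object; FORCE is the grip in N (left out, the last holds). Time passes only in rows, so rows that repeat a pose let the fingers close. It gives the time, the measured TCP pose, the force and the opening at its end, in the units of the state.
- state(): the state, without advancing time (a new reading comes with each control period).
- capture(name): name is "scene" or "top" or "wrist"; returns the picture (384x512x3 uint8, red, green, blue); there is no depth.
- camera_info(name): a dict with "camera_matrix" (3x3 intrinsics, pixels), "distortion" ([k1, k2, p1, p2, k3] as OpenCV has them; the pictures are not rectified), "origin" and "rotation" of the camera in the world. Camera axes: x right, y down, z forward; pixel columns grow to the right and rows downward; lengths in mm; the calibration is good to about 2 mm. A picture is of the moment at which its call begins: read the wrist's pose just before it. camera_info takes no time and is no camera call; for the wrist camera it gives the pose at the moment of the call.
- close_job(): hands the job in, once; it reports no verdict.
The state is a dict: "t": time; "qpos": joint angles; "qvel": joint speeds; "tau": joint torques, N m; "eef_pos": TCP position; "tcp_rot": TCP orientation; "force": force on the tool from outside, world axes, zero at the start; "torque": the same for the moment, N m; "grip_width": finger opening in mm.
Only numpy, scipy, OpenCV 4.12 (cv2) and the standard library are available. Lean on these libraries where they do the work, as an engineer would, in place of code of your own. Each camera call takes 0.05 s, during which the arm holds its last target.

## Working session

There is one attempt and no reset: what is moved stays moved. The work goes in short steps, Python scripts to look and compute and a shell command to move; the robot and the scene stay as the last step left them, time stands still between calls to the robot, and variables do not carry over. Pictures are saved under pics/ and viewed, and the job is handed in when it is done.

```bash
ls; mkdir -p pics; python3 - <<'E'
from station import *
import cv2
s=state(); print(s['t'],s['eef_pos'],s['tcp_rot'],s['grip_width'])
for n in ['scene','top']:
    im=capture(n); cv2.imwrite(f'pics/{n}0.png',im[:,:,::-1]); 
    c=camera_info(n); print(n,c)
E
```

```text
pics
0.0 [ 176.90481166 -493.97059153  230.49110352] [-7.72813627e-04  9.85260337e-01  1.71059829e-01 -7.48306081e-05] 85.39129838661746
scene {'camera_matrix': array([[357.71780356,   0.        , 252.77889468],
       [  0.        , 357.71780356, 199.03557676],
       [  0.        ,   0.        ,   1.        ]]), 'distortion': array([-0.05318017,  0.        ,  0.        ,  0.        ,  0.        ]), 'origin': array([1178.32702585, -219.6878406 ,  594.60538583]), 'rotation': array([-0.37655907,  0.72531979,  0.50818692, -0.27177293])}
top {'camera_matrix': array([[464.93280729,   0.        , 261.05521718],
       [  0.        , 464.93280729, 194.53232016],
       [  0.        ,   0.        ,   1.        ]]), 'distortion': array([-0.01424779,  0.        ,  0.        ,  0.        ,  0.        ]), 'origin': array([ 357.78981825,   28.55092624, 1322.27256537]), 'rotation': array([-0.05442556,  0.7074777 , -0.70298098,  0.04827953])}
```

View pics/scene0.png

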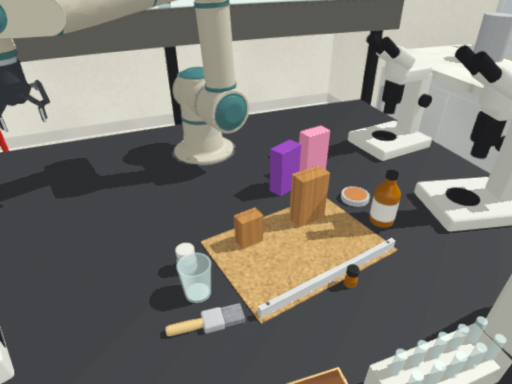

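View pics/top0.png

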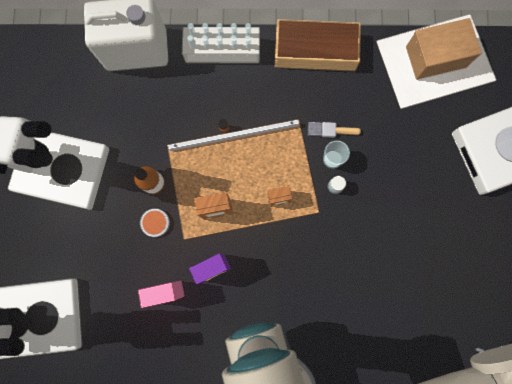

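```bash
cat > h.py <<'E'
import numpy as np, cv2
from scipy.spatial.transform import Rotation as R
from station import *
def rot(c):
    return R.from_quat(np.array(c['rotation'])[[1,2,3,0]]).as_matrix()
def ray(c,px,z):
    K=np.array(c['camera_matrix']);D=np.array(c['distortion'])
    p=cv2.undistortPoints(np.array(px,float).reshape(-1,1,2),K,D).reshape(-1,2)
    d=np.c_[p,np.ones(len(p))]@rot(c).T
    o=np.array(c['origin']); s=(z-o[2])/d[:,2]
    return o+d*s[:,None]
def proj(c,P):
    M=rot(c).T; t=-M@np.array(c['origin'])
    return cv2.projectPoints(np.array(P,float).reshape(-1,1,3),cv2.Rodrigues(M)[0],t,np.array(c['camera_matrix']),np.array(c['distortion']))[0].reshape(-1,2)
E
python3 - <<'E'
from h import *
im=cv2.imread('pics/top0.png')
cv2.imwrite('pics/top0c.png',cv2.resize(im[110:300,130:360],None,fx=3.4,fy=3.1,interpolation=cv2.INTER_CUBIC)[:600,:800])
im=cv2.imread('pics/scene0.png')
cv2.imwrite('pics/scene0c.png',cv2.resize(im[110:320,190:410],None,fx=2.8,fy=2.8,interpolation=cv2.INTER_CUBIC))
E
```

```text
(no output)
```

View pics/top0c.png

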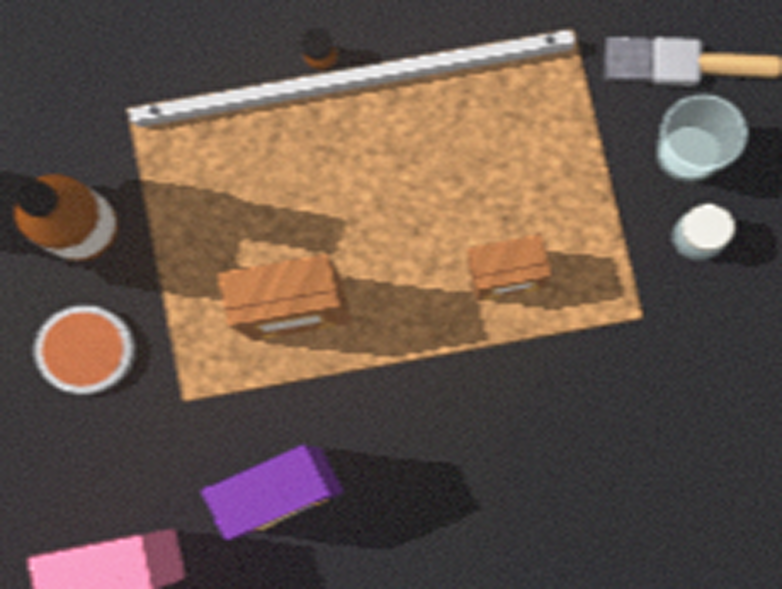

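View pics/scene0c.png

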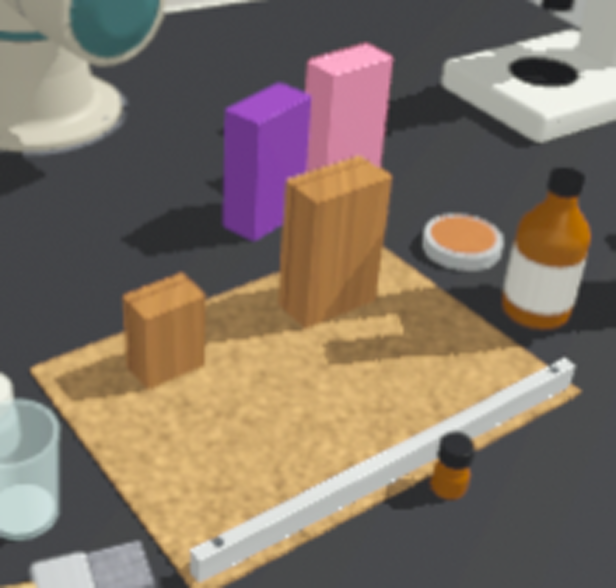

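```bash
python3 - <<'E'
from h import *
im=cv2.imread('pics/top0.png')
a=cv2.resize(im[170:225,180:300],None,fx=6.6,fy=6.6,interpolation=cv2.INTER_CUBIC)
b=cv2.resize(im[115:160,160:310],None,fx=5.3,fy=5.3,interpolation=cv2.INTER_CUBIC)
cv2.imwrite('pics/a.png',a);cv2.imwrite('pics/b.png',b)
E
```

```text
(no output)
```

View pics/a.png

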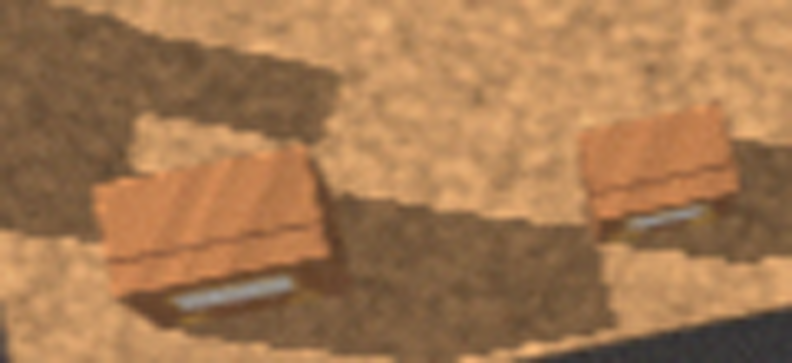

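View pics/b.png

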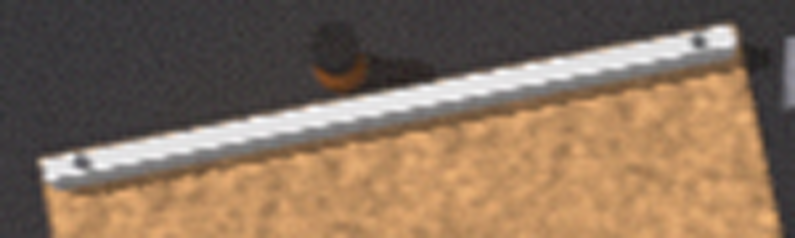

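```bash
python3 - <<'E'
from h import *
c=camera_info('top')
f=lambda p,s,o:(np.array(p,float)+.5)/s-.5+np.array(o)
def rep(n,p,s,o,z):
    P=ray(c,f(p,s,o),z)[:,:2]; print(n,P.round(1).tolist(),'c',P.mean(0).round(1),'sides',np.linalg.norm(np.roll(P,-1,0)-P,axis=1).round(1),
     'yaw',[np.degrees(np.arctan2(*(d[::-1]))).round(1) for d in (P[0]-P[3],P[1]-P[2])],[np.degrees(np.arctan2(-d[0],d[1])).round(1) for d in (P[0]-P[1],P[3]-P[2])])
    return P
T=rep('tall',[(94,187),(306,147),(328,257),(115,298)],6.6,(180,170),144)
rep('short',[(580,131),(717,104),(738,187),(598,222)],6.6,(180,170),84)
B=rep('bar',[(40,158),(735,25),(738,50),(47,183)],5.3,(160,115),29)
M=rep('mat',[(130,122),(575,55),(640,317),(184,400)],(3.4,3.1),(130,110),4)
E
```

```text
tall [[520.5, 211.7], [536.7, 129.6], [493.7, 120.3], [477.3, 202.3]] c [507.1 166. ] sides [83.7 44.  83.7 44.2] yaw [np.float64(12.2), np.float64(12.2)] [np.float64(11.1), np.float64(11.3)]
short [[553.1, 22.8], [564.6, -33.1], [530.4, -41.6], [515.6, 15.3]] c [540.9  -9.2] sides [57.1 35.3 58.8 38.2] yaw [np.float64(11.3), np.float64(13.9)] [np.float64(11.6), np.float64(14.5)]
bar [[690.6, 310.4], [766.6, -65.1], [752.6, -66.7], [676.8, 306.1]] c [721.6 121.2] sides [383.2  14.1 380.5  14.5] yaw [np.float64(17.3), np.float64(6.3)] [np.float64(11.4), np.float64(11.5)]
mat [[683.3, 313.2], [750.0, -68.3], [501.7, -121.5], [423.1, 258.7]] c [589.5  95.5] sides [387.3 253.9 388.2 265.8] yaw [np.float64(11.8), np.float64(12.1)] [np.float64(9.9), np.float64(11.7)]
```

Candidates in top view: wooden tall case (212,205), wooden short case (279,196), purple box (210,268), pink box (160,294), and the wooden box on the white tray (442,50). I choose the taller wood case at (212,205) with its label towards the robot; the crop confirms it has the framed label and top lid seam. The short case is at (279,196), and the bar runs from (168,146) to (299,122).

```bash
cat >> h.py <<'E'
def Rt(s): return R.from_quat(np.array(s['tcp_rot'])[[1,2,3,0]])
def plan(P,yaw):
    s=state(); r=Rt(s).as_matrix(); d=r.T@(np.array(P)-s['eef_pos'])
    y=np.radians(yaw); g=np.array([[np.cos(y),np.sin(y),0],[np.sin(y),-np.cos(y),0],[0,0,-1]])
    rv=np.degrees(R.from_matrix(r.T@g).as_rotvec())
    print('t',s['t'],'pos',s['eef_pos'].round(1),'shift',d.round(1),'turn',rv.round(2),'F',s['force'].round(1))
A=np.radians(11.4); n=np.array([np.cos(A),np.sin(A)]); tt=np.array([-np.sin(A),np.cos(A)])
def W(a,b,z): return np.r_[n*a+tt*b,z]
E
python3 - <<'E'
from h import *
c=camera_info('top')
f=lambda p:(np.array(p,float)+.5)/(3.4,3.1)-.5+np.array((130,110))
print(ray(c,f([(202,491),(305,447),(325,490),(228,538)]),140).round(0))
print(W(450,62.3,230))
plan(W(450,62.3,230),11.4)
E
```

```text
[[343. 219. 140.]
 [379. 144. 140.]
 [344. 128. 140.]
 [305. 199. 140.]]
[428.80797627 150.01669735 230.        ]
t 0.1 pos [ 176.9 -494.   230.6] shift [ 454.2 -521.4    1.3] turn [-0.08 -0.    8.3 ] F [-0.3  0.4 -0.4]
```

```bash
python3 -m handwheel '[[[210,-240,0],[0,0,0],0.5],[[210,-240,0],[0,0,0],0.5],[[210,-240,0],[0,0,0],0.5],[[210,-240,0],[0,0,0],0.5],[[210,-240,0],[0,0,0],0.5],[[210,-240,0],[0,0,0],0.5],[[210,-240,0],[0,0,0],0.5],[[210,-240,0],[0,0,0],0.5]]'; python3 -c "
from h import *
plan(W(450,62.3,230),11.4)"
```

```text
t: 0.77
eef_pos: [294.2, -194.8, 231.1]
tcp_rot: [-0.0, 0.985, 0.172, 0.0]
force: [-0.3, -0.1, 0.2]
grip_width: 42.6
t 0.7667 pos [ 294.2 -194.8  231.1] shift [ 243.3 -278.9    1.3] turn [-0.01 -0.03  8.37] F [-0.3 -0.1  0.2]
```

```bash
python3 -m handwheel '[[[243,-279,0],[0,0,8.4],0.5],[[243,-279,0],[0,0,8.4],0.5],[[243,-279,0],[0,0,8.4],0.5],[[243,-279,0],[0,0,8.4],0.5],[[243,-279,0],[0,0,8.4],0.5],[[243,-279,0],[0,0,8.4],0.5],[[243,-279,0],[0,0,8.4],0.5],[[243,-279,0],[0,0,8.4],0.5]]'; python3 -c "
from h import *
plan(W(450,62.3,230),11.4)"
```

```text
t: 1.43
eef_pos: [411.7, 106.1, 231.1]
tcp_rot: [0.0, 0.995, 0.099, 0.0]
force: [1.1, -1.1, 0.8]
grip_width: 42.6
t 1.4333 pos [411.7 106.1 231.1] shift [ 25.4 -39.7   1.1] turn [ 0.01 -0.01 -0.07] F [ 1.1 -1.1  0.8]
```

```bash
python3 -m handwheel '[[[25,-40,0],[0,0,0],0.5],[[25,-40,0],[0,0,0],0.5],[[25,-40,0],[0,0,0],0.5],[[25,-40,0],[0,0,0],0.5]]'; python3 - <<'E'
from h import *
plan(W(450,62.3,115),11.4)
cv2.imwrite('pics/w1.png',capture('wrist')[:,:,::-1]); cv2.imwrite('pics/s1.png',capture('scene')[:,:,::-1])
E
```

```text
t: 1.77
eef_pos: [428.0, 147.5, 230.8]
tcp_rot: [0.0, 0.995, 0.099, -0.001]
force: [0.2, -0.3, 0.9]
grip_width: 42.5
t 1.7667 pos [428.  147.5 230.8] shift [  1.4  -2.4 115.8] turn [ 0.03  0.08 -0.06] F [ 0.2 -0.3  0.9]
```

View pics/w1.png

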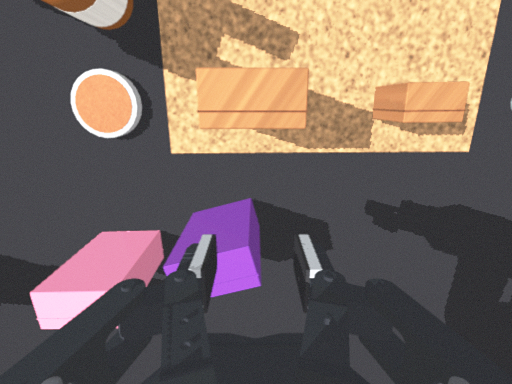

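View pics/s1.png

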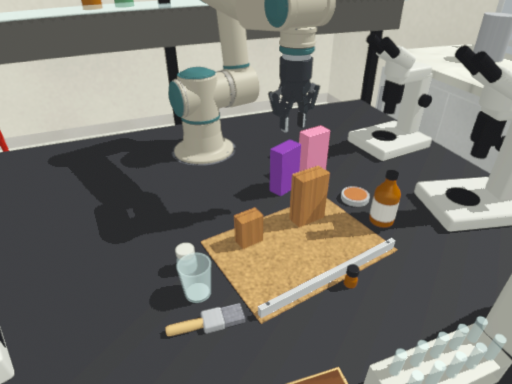

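```bash
python3 - <<'E'
from h import *
c=camera_info('wrist')
P=ray(c,[(197,68),(308,68),(306,128),(198,128)],144)[:,:2]; print(c['origin'],P.round(1), P.mean(0), P@n, P@tt)
Q=ray(c,[(251,198),(203,214),(260,288)],140)[:,:2]; print(Q.round(1),Q@n,Q@tt)
Q=ray(c,[(171,153),(468,152)],4)[:,:2]; d=Q[0]-Q[1]; print(Q, np.degrees(np.arctan2(-d[0],d[1])))
E
```

```text
[503.84406331 161.77580049 374.32101544] [[519.7 209. ]
 [535.9 127.5]
 [492.8 118.1]
 [476.2 202.2]] [506.1500843  164.19855675] [550.76672592 550.48670827 506.46444088 506.75967568] [102.12530785  19.05020636  18.35989604 104.12392016]
[[425.4 149.6]
 [402.4 188.5]
 [336.6 123.5]] [446.59229373 431.76104738 354.39335742] [ 62.53572642 105.22281473  54.50076176]
[[ 420.66226284  257.238265  ]
 [ 498.17327071 -125.76733847]] 11.440752005512925
```

```bash
python3 -m handwheel '[[[1,-1,35],[0,0,0],0.5],[[1,-1,70],[0,0,0],0.5],[[1,-1,100],[0,0,0],0.5],[[1,-1,115],[0,0,0],0.5],[[10,-1,115],[0,0,0],0.5],[[22,-1,115],[0,0,0],0.5],[[32,-1,115],[0,0,0],0.5],[[38,-1,115],[0,0,0],0.5]]'; python3 - <<'E'
from h import *
plan(W(500,61,115),11.4)
cv2.imwrite('pics/s2.png',capture('scene')[100:300,180:420,::-1].repeat(3,0).repeat(3,1))
E
```

```text
t: 2.53
eef_pos: [466.2, 154.9, 116.7]
tcp_rot: [0.0, 0.995, 0.097, 0.0]
force: [-1.0, 0.8, 0.0]
grip_width: 42.8
t 2.5333 pos [466.2 154.9 116.7] shift [12.4 -1.4  1.7] turn [ 0.01 -0.06 -0.24] F [-1.   0.8  0. ]
```

View pics/s2.png

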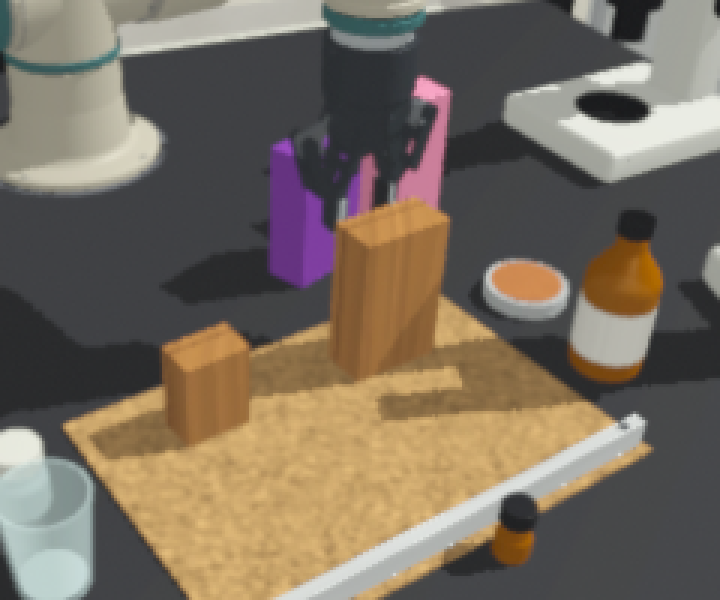

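The fingertips (crop (340,205) and (390,190)) are just behind the tall case's lid face, both within its width. I'll push now.

```bash
python3 -m handwheel '[[[6,-1,0],[0,0,0],0.5],[[12,-1,0],[0,0,0],0.5],[[18,-1,0],[0,0,0],0.5],[[24,-1,0],[0,0,0],0.5],[[30,-1,0],[0,0,0],0.5],[[36,-1,0],[0,0,0],0.5]]'; python3 - <<'E'
from h import *
plan(W(540,61,115),11.4)
cv2.imwrite('pics/s3.png',capture('scene')[100:300,180:420,::-1].repeat(3,0).repeat(3,1))
E
```

```text
t: 3.08
eef_pos: [501.1, 164.4, 116.3]
tcp_rot: [0.0, 0.995, 0.098, 0.0]
force: [-0.2, -0.0, 0.9]
grip_width: 42.7
t 3.0833 pos [501.1 164.4 116.3] shift [16.3  1.1  1.3] turn [ 0.01 -0.01 -0.1 ] F [-0.2 -0.   0.9]
```

View pics/s3.png

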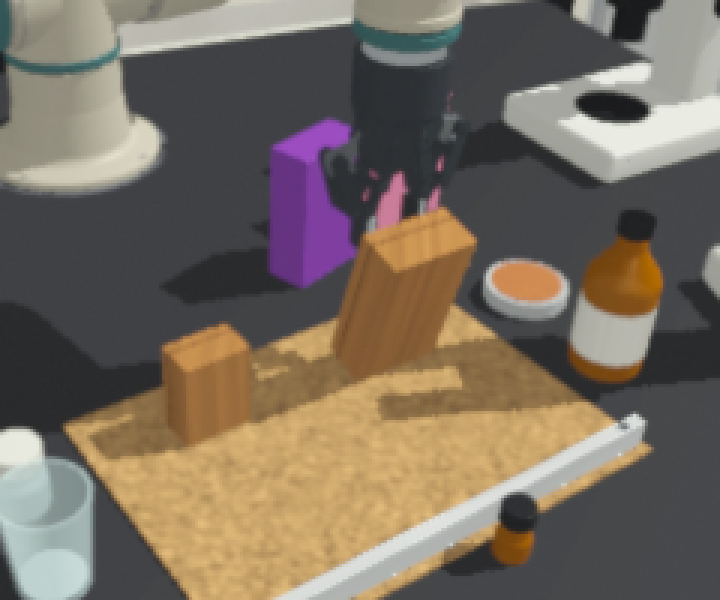

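The case is tipping cleanly about its back foot edge, with its top at crop (420,240). I'll carry on until it falls.

```bash
python3 -m handwheel '[[[6,0,0],[0,0,0],0.5],[[12,0,0],[0,0,0],0.5],[[18,0,0],[0,0,0],0.5],[[22,0,0],[0,0,0],0.5],[[22,0,0],[0,0,0],0.5],[[22,0,0],[0,0,0],0.5],[[22,0,0],[0,0,0],0.5],[[22,0,0],[0,0,0],0.5]]'; python3 - <<'E'
from h import *
plan(W(540,61,115),11.4)
cv2.imwrite('pics/s4.png',capture('scene')[100:300,180:420,::-1].repeat(3,0).repeat(3,1))
cv2.imwrite('pics/t4.png',capture('top')[100:300,130:370,::-1].repeat(3,0).repeat(3,1))
E
```

```text
t: 3.8
eef_pos: [521.9, 168.6, 116.3]
tcp_rot: [0.0, 0.995, 0.098, -0.0]
force: [0.4, 0.5, -0.1]
grip_width: 42.7
t 3.8 pos [521.9 168.6 116.3] shift [-5.   1.1  1.3] turn [ 0.    0.01 -0.1 ] F [ 0.4  0.5 -0.1]
```

View pics/s4.png

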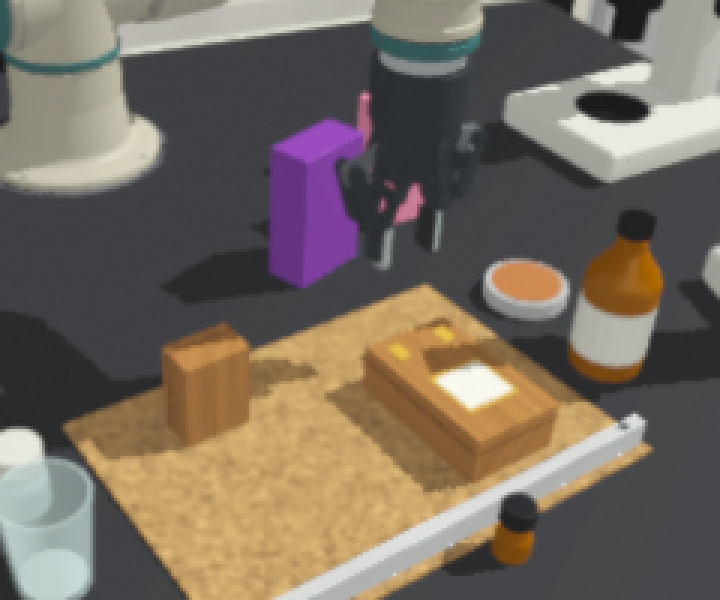

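View pics/t4.png

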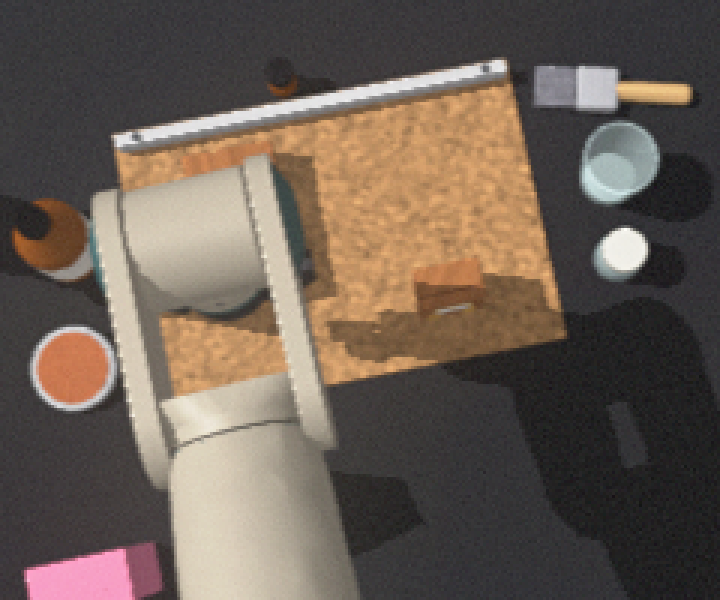

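The case lies flat, lid up: label at crop (475,385), clasps at the robot end. I'll back off and measure its squareness with the wrist camera.

```bash
python3 -m handwheel '[[[-20,0,-10],[0,0,0],0.5],[[-40,0,-20],[0,0,0],0.5],[[-45,0,-20],[0,0,0],0.5],[[-45,0,-20],[0,0,0],0.5]]'; python3 - <<'E'
from h import *
cv2.imwrite('pics/w5.png',capture('wrist')[:,:,::-1])
im=cv2.imread('pics/w5.png')
cv2.imwrite('pics/w5.png',cv2.resize(im,(800,600),interpolation=cv2.INTER_CUBIC))
c=camera_info('wrist'); print(c['origin'])
E
```

```text
t: 4.23
eef_pos: [477.6, 159.8, 137.0]
tcp_rot: [-0.0, 0.995, 0.099, 0.001]
force: [-0.2, 0.1, -0.2]
grip_width: 42.5
[553.55677926 175.01091265 279.57463165]
```

View pics/w5.png

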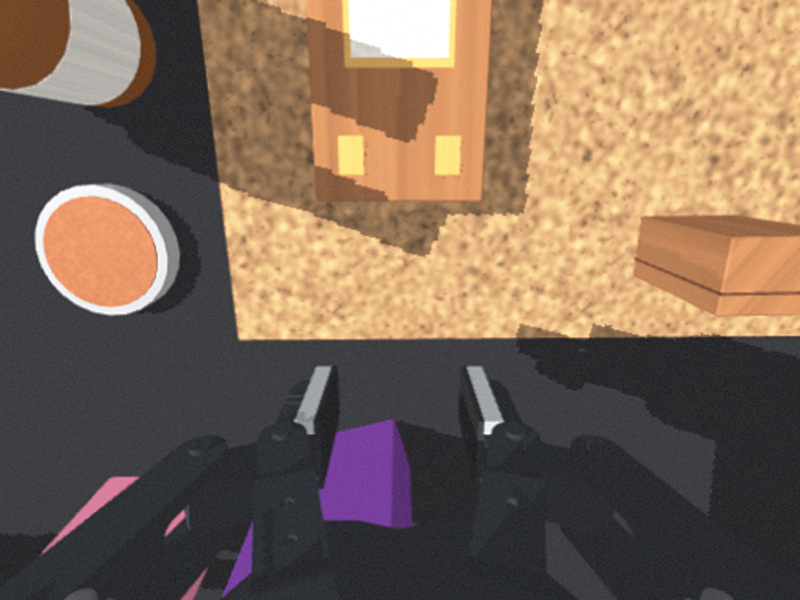

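```bash
python3 - <<'E'
from h import *
c=camera_info('wrist')
f=lambda p:np.array(p,float)*.64-.2
def an(Q): d=Q[0]-Q[1]; return np.degrees(np.arctan2(-d[0],d[1]))
P=ray(c,f([(317,200),(482,200)]),49)[:,:2]; print('foot',P@n,P@tt,an(P))
P=ray(c,f([(489,30),(482,200)]),49)[:,:2];d=P[0]-P[1];print('side',np.degrees(np.arctan2(d[1],d[0])),P@tt)
P=ray(c,f([(311,120),(317,200)]),49)[:,:2];d=P[0]-P[1];print('side',np.degrees(np.arctan2(d[1],d[0])),P@tt)
P=ray(c,f([(239,340),(780,337)]),4)[:,:2]; print('mat',P@n,an(P))
plan(W(520,61,20),11.4)
E
```

```text
foot [558.41174894 558.26877857] [103.64041582  19.71519879] 11.302394163040493
side 12.035701441518308 [20.56301891 19.71519879]
side 12.59174851552361 [104.42894662 103.64041582]
mat [463.03105258 464.36620298] 11.610010973249738
t 4.2833 pos [478.  159.8 136.5] shift [ 19.7   1.1 116.5] turn [ 0.   -0.06 -0.1 ] F [-1.2 -0.  -0.8]
```

```bash
python3 -m handwheel '[[[10,1,30],[0,0,0],0.5],[[20,1,60],[0,0,0],0.5],[[25,1,90],[0,0,0],0.5],[[25,1,112],[0,0,0],0.5],[[25,1,118],[0,0,0],0.5],[[31,1,118],[0,0,0],0.5],[[37,1,118],[0,0,0],0.5],[[41,1,118],[0,0,0],0.5]]'; python3 - <<'E'
from h import *
plan(W(547,61,18),11.4)
cv2.imwrite('pics/s6.png',capture('scene')[100:300,180:420,::-1].repeat(3,0).repeat(3,1))
E
```

```text
t: 4.95
eef_pos: [520.6, 167.3, 20.3]
tcp_rot: [-0.0, 0.995, 0.098, 0.002]
force: [-0.5, -0.2, 0.7]
grip_width: 42.5
t 4.95 pos [520.6 167.3  20.3] shift [3.6 0.1 2.4] turn [-0.   -0.22 -0.11] F [-0.5 -0.2  0.7]
```

View pics/s6.png

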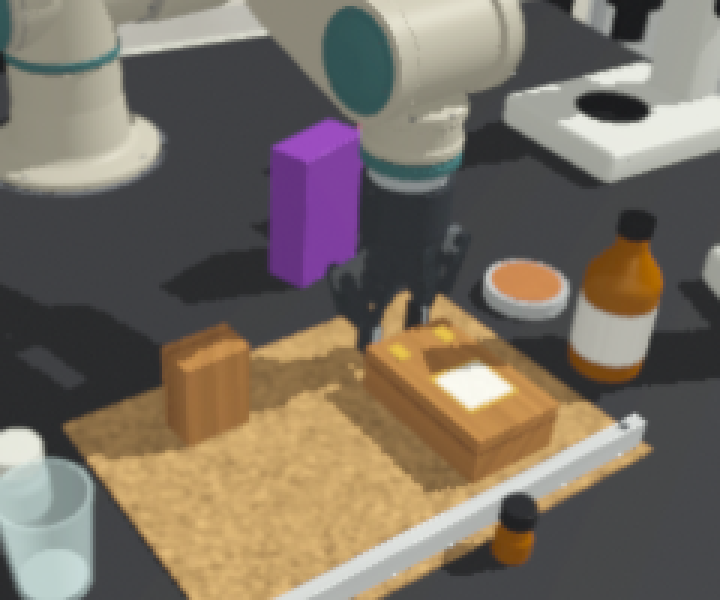

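Both fingers are behind the foot end, near crop (370,330) and (415,315). I'll push slowly and watch the force.

```bash
python3 -m handwheel '[[[3,0,0],[0,0,0],0.5],[[6,0,0],[0,0,0],0.5],[[9,0,0],[0,0,0],0.5],[[12,0,0],[0,0,0],0.5],[[15,0,0],[0,0,0],0.5],[[18,0,0],[0,0,0],0.5],[[21,0,0],[0,0,0],0.5],[[24,0,0],[0,0,0],0.5]]'; python3 - <<'E'
from h import *
plan(W(547,61,18),11.4)
cv2.imwrite('pics/s7.png',capture('scene')[150:300,240:420,::-1].repeat(4,0).repeat(4,1))
cv2.imwrite('pics/t7.png',capture('top')[120:220,150:280,::-1].repeat(5,0).repeat(5,1))
E
```

```text
t: 5.67
eef_pos: [541.5, 171.5, 19.0]
tcp_rot: [0.0, 0.995, 0.099, -0.001]
force: [-6.1, -0.9, 5.1]
grip_width: 42.7
t 5.6667 pos [541.5 171.5  19. ] shift [-17.7   0.1   1. ] turn [ 0.    0.09 -0.09] F [-6.1 -0.9  5.1]
```

View pics/s7.png

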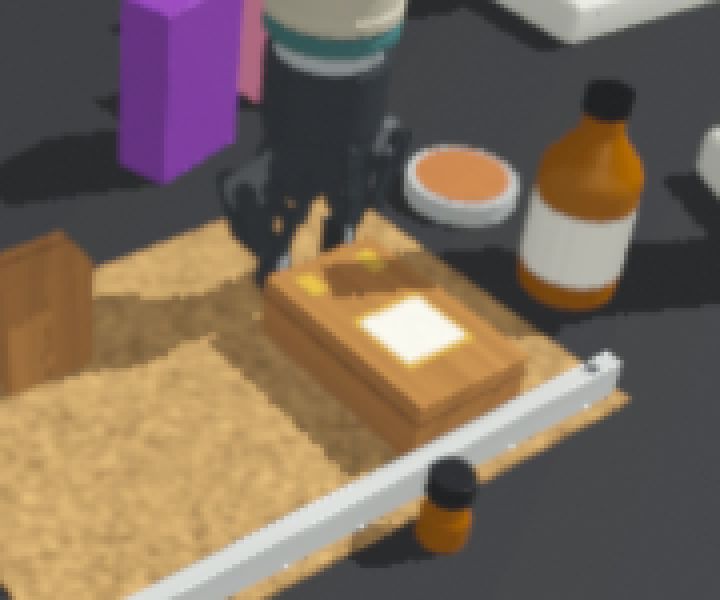

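View pics/t7.png

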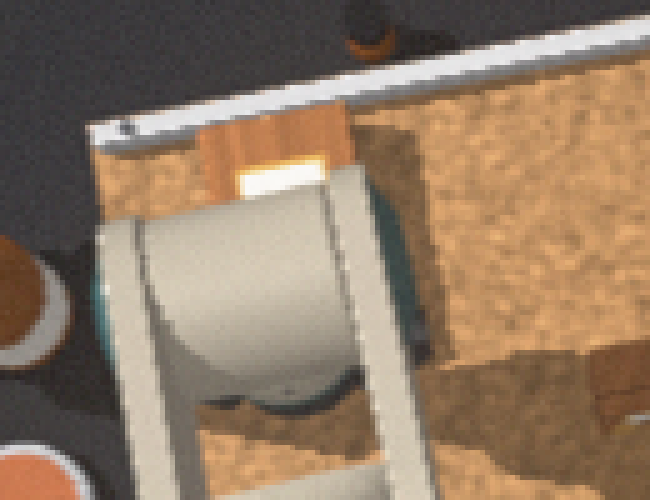

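```bash
python3 -m handwheel '[[[2,0,0],[0,0,0],0.5],[[4,0,0],[0,0,0],0.5],[[5,0,0],[0,0,0],0.5],[[6,0,0],[0,0,0],0.5]]'; python3 -m handwheel '[[[1,0,0],[0,0,0],0.5],[[2,0,0],[0,0,0],0.5]]';python3 -m handwheel '[[[1,0,0],[0,0,0],0.5],[[2,0,0],[0,0,0],0.5]]'; python3 - <<'E'
from h import *
plan(W(574,61,18),11.4)
cv2.imwrite('pics/s8.png',cv2.resize(capture('scene')[190:290,290:400,::-1],None,fx=6,fy=6,interpolation=cv2.INTER_CUBIC))
E
```

```text
t: 6.1
eef_pos: [547.3, 172.7, 18.7]
tcp_rot: [0.0, 0.995, 0.098, -0.001]
force: [-6.0, -1.0, 5.1]
grip_width: 42.6
t: 6.27
eef_pos: [549.2, 173.1, 18.7]
tcp_rot: [0.0, 0.995, 0.098, -0.001]
force: [-6.1, -1.4, 4.7]
grip_width: 42.2
t: 6.43
eef_pos: [549.3, 173.1, 18.7]
tcp_rot: [0.001, 0.995, 0.099, -0.003]
force: [-22.7, -5.0, 16.4]
grip_width: 43.0
t 6.4333 pos [549.3 173.1  18.7] shift [1.3 0.1 0.7] turn [ 0.02  0.39 -0.09] F [-22.7  -5.   16.4]
```

View pics/s8.png

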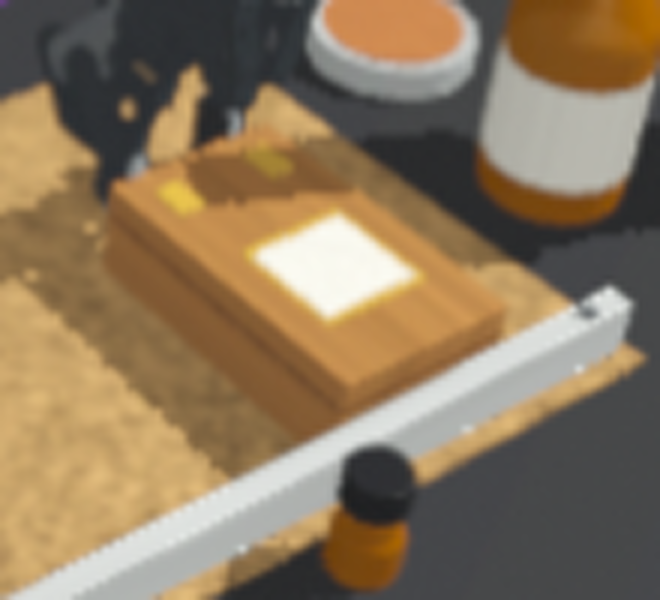

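Force jumped from 6 N to 23 N with no further travel, so the end has met the bar. I'll back off and check.

```bash
python3 -m handwheel '[[[-3,0,0],[0,0,0],0.5],[[-10,0,0],[0,0,0],0.5],[[-25,0,0],[0,0,0],0.5],[[-30,0,-30],[0,0,0],0.5],[[-30,0,-70],[0,0,0],0.5],[[-30,0,-110],[0,0,0],0.5],[[-30,0,-150],[0,0,0],0.5],[[-30,0,-180],[0,0,0],0.5]]'; python3 -m handwheel '[[[40,0,-20],[0,0,0],0.5],[[40,0,-20],[0,0,0],0.5],[[40,0,-20],[0,0,0],0.5],[[40,0,-20],[0,0,0],0.5]]'; python3 - <<'E'
from h import *
plan(W(574,61,18),11.4)
im=capture('wrist')[:,:,::-1]
cv2.imwrite('pics/w9r.png',im);cv2.imwrite('pics/w9.png',cv2.resize(im,(800,600),interpolation=cv2.INTER_CUBIC))
cv2.imwrite('pics/s9.png',cv2.resize(capture('scene')[:,:,::-1],(800,600),interpolation=cv2.INTER_CUBIC))
E
```

```text
t: 7.15
eef_pos: [522.7, 167.8, 202.4]
tcp_rot: [-0.0, 0.995, 0.098, 0.002]
force: [0.8, -0.3, 0.2]
grip_width: 42.5
t: 7.48
eef_pos: [561.1, 175.3, 217.1]
tcp_rot: [0.0, 0.995, 0.098, -0.001]
force: [-0.4, 0.3, -0.2]
grip_width: 42.8
t 7.4833 pos [561.1 175.3 217.1] shift [-10.4  -0.  199.2] turn [ 0.01  0.08 -0.11] F [-0.4  0.3 -0.2]
```

View pics/w9.png

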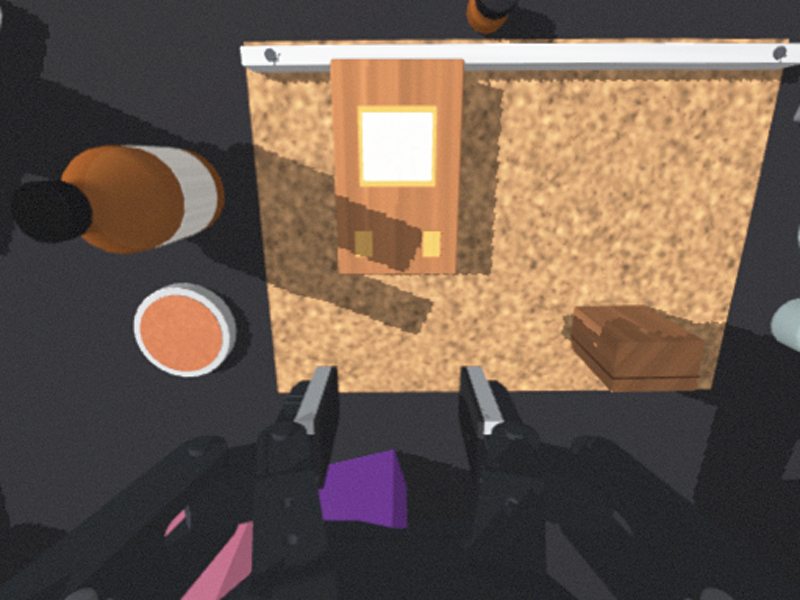

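View pics/s9.png

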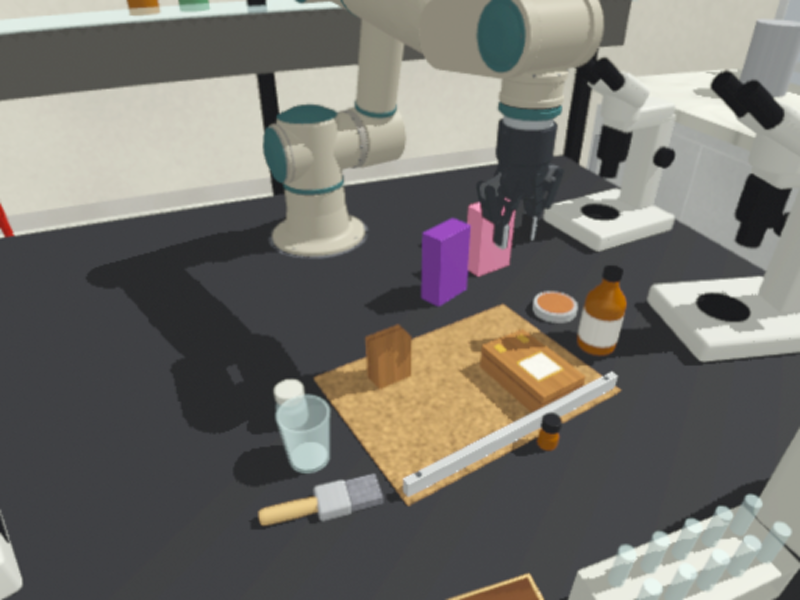

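```bash
python3 - <<'E'
from h import *
c=camera_info('wrist')
im=cv2.imread('pics/w9r.png')
cv2.imwrite('pics/w9c.png',cv2.resize(im[22:192,150:330],None,fx=3.5,fy=3.5,interpolation=cv2.INTER_CUBIC))
f=lambda p:np.array(p,float)*.64-.2
def an(Q): d=Q[0]-Q[1]; return np.degrees(np.arctan2(-d[0],d[1]))
for nm,p,z in [('foot',[(340,273.5),(456,273.5)],49),('end',[(331,59.5),(464,59)],49),('barbot',[(248,71),(780,68)],4),('bartop',[(246,66),(785,62)],29)]:
    P=ray(c,f(p),z)[:,:2]; print(nm,P@n,P@tt,an(P))
for p in ([(464,59),(456,273)],[(331,59),(340,273)]):
    P=ray(c,f(p),49)[:,:2];d=P[0]-P[1];print('side',np.degrees(np.arctan2(d[1],d[0])))
E
```

```text
foot [583.33609912 583.1848875 ] [103.2998887   19.65581823] 11.29642088916846
end [721.77335818 721.91285188] [103.27498257  19.7294823 ] 11.4956651510415
barbot [723.25591161 725.71898704] [ 169.93666311 -217.00826257] 11.764708027175953
bartop [721.97478901 724.90377418] [ 163.32386953 -199.99006014] 11.86190040851449
side 11.424747305723294
side 11.390706083749341
```

View pics/w9c.png

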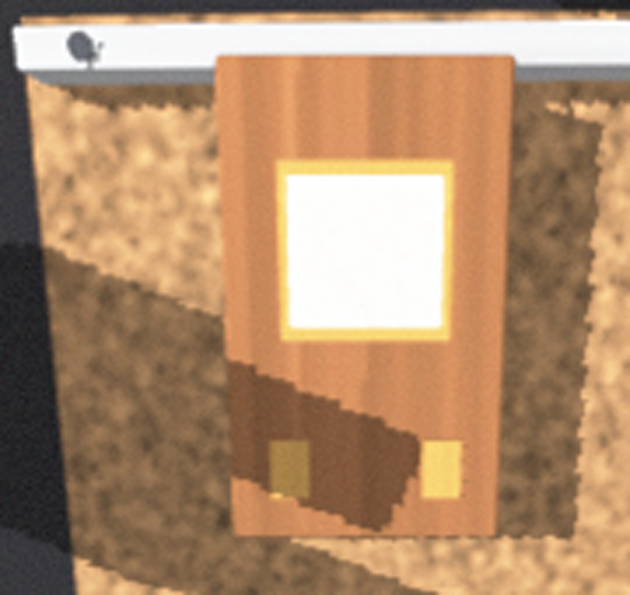

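```bash
python3 - <<'E'
from station import *
print(state()['t'],close_job())
E
```

```text
the job is handed in; nothing more can be done
7.5833 None
```

The job is handed in at 7.6 s: the taller case lies flat on the mat, lid up, with its end against the stop bar. I pushed it over with two fingertips high on its lid face and it fell towards the bar. I then slid it about 25 mm along the mat by its foot end.

- **Contact with the bar:** the push force rose from about 6 N to 23 N with no further travel, so the case had met the bar. After I backed off, its foot edge had not moved by more than about 0.3 mm.
- **Squareness:** the case's sides measured 11.4°, and the bar read between 11.4° and 11.9° depending on the view. The case is therefore square to within about 0.5°, or roughly 0.7 mm across its end. The readings don't settle it more finely than that.
- **Other things on the bench:** the short case is still standing, and nothing else looks disturbed in the last pictures. I judged this by eye rather than measuring it.
- **Robot:** it was clear of everything at hand-in, with the wrist force near zero.

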